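# Unlatch the coin counter's drawer and hold the key turned

## Task

Unlatch the coin counter's drawer for emptying: slide the selector grip on its deck all the way to the stop at the hopper end, which uncovers the keyhole, then take the key with the solid rectangular bow from the key block and work it straight down past the sticky pins until its collar sits on the brass lock plate. Turn the key a quarter turn clockwise (seen from above) to its stop and finish there still gripping it, because a spring turns it back the moment it is let go. Leave the crank, the two other keys and everything else on the desk as they are.

Things in the scene. Friction and masses are not known exactly. Their poses are not given: they have to be found in the camera images.
- coin_counter: Black cast-iron coin counter fixed to the desk, foot 224 x 424 mm; origin at the centre of its underside, x from its front (drawer side, nearest the robot) to its back, y along its length towards the hopper, z up. Flat deck 100 mm above the desk with slide and lock; at the +y end a round steel hopper bowl, radius 70 mm, centre at y = 140 mm, rim 166 mm above the desk.
- slide_grip (a point): Middle of the top of the upright selector grip, 143 mm above the desk, axes as the counter's: a black ribbed block 14 mm along x, 18 mm along y, 35 mm tall. It stands on a thin steel plate, 36 x 110 mm, top 108 mm above the desk, that covers the keyhole until slid away. Guide rails, tops 108 mm above the desk, run 19.5 to 25.5 mm either side of the grip's middle line.
- selector (a joint): Selector slide, m: 0 to 0.065, grows towards the hopper (+y of the counter). It starts between 0 and 0.02 and reads 0.065 at its end stop. It stays where it is left; about 3 to 4 N of friction.
- keyhole (a point): Middle of the keyhole mouth, on top of the 44 mm square, 8 mm thick brass lock plate, 103 mm above the desk, at y = -125 mm of the counter; axes as the counter's. The hole is 21 mm long along x and 8 mm wide along y. The key can turn only when its tip is 28 mm or more below the mouth; seated on its collar it is 32 mm below.
- lock_pins (a point): Hidden point in the keyway, 15.5 mm below the keyhole mouth. Below the lock plate the plug's keyway is 19.5 x 6.5 mm, open to 35 mm below the mouth. Two round-headed side pins stick; the key's tip catches at about 14 and 23 mm below the mouth. A straight push needs 8 to 20 N; backing off 2 mm, rocking the key slightly about z (0.04 rad) and pushing again passes at about 10 N.
- plug (a joint): Lock plug, rad: 0 at rest (keyway in line with the keyhole), grows clockwise seen from above to 1.5 at its stop. A spring turns it back with about 0.02 N m at 0 and 0.11 N m at the stop. Only the key turns it; the key has up to about 0.1 rad of play in the keyway, so the key turns slightly more than the plug.
- key: The steel key to use, 76 mm long, 60 g, upright in any one of the key block's three slots, tip 13 mm above the desk. Origin at the tip, z up towards the bow. Blade 18 mm wide (x), 5 mm thick (y), round-nosed, up to 20 mm; round neck to 32 mm; collar 26 mm across, 32 to 36 mm; stem to 48 mm; solid flat rectangular bow 48 to 76 mm. The same after a half turn about z.
- key_bow (a point): Middle of the key's bow, 62 mm above the tip, axes as the key's: bow 32 mm wide (x), 9 mm thick (y), 28 mm tall; pinch it across its thickness.
- key_block: Dark oak key block fixed to the desk, 190 mm (x) by 60 mm (y), 45 mm tall; origin at the centre of its underside. Three slots 21 by 8 mm, long side along x, at x = -60, 0 and 60 mm, each with one upright key whose blade lies along x.
- hoop_key: Another steel key in the block, with an open round hoop as bow; leave it.
- tee_key: Another steel key in the block, with a round crossbar as bow; leave it.
- crank (a joint): Crank at the hopper end of the counter, rad, 0 as it stands; leave it.
- farthing: Copper farthing lying on the desk, 20 mm across, 3 mm thick; origin under its centre; leave it.
- jar_lid: Round green glass jar lid with a knob, 84 mm across, 34 mm tall; origin under its centre; leave it.
- cup_weights: Brass set of nested cup weights, 58 mm across, 42 mm tall; origin under its centre; leave it.
- loupe: Black loupe standing on the desk, 38 mm across, 30 mm tall; origin under its centre; leave it.
Not all that is in view belongs to the job. Leave any orange or turquoise look-alike of the key alone.

How it is judged (in metres and radians):
On the way, in this order (a step that is already met when the one before it is completed fails the run):
1. the selector slide is at its end stop (value of joint selector above 0.062 m), for 0.2 s.
2. the key is fully in the keyhole, not yet turned (z of key in the frame of keyhole below -0.0285 m and horizontal distance between key and keyhole below 0.004 m and value of joint plug below 0.5 rad), for 0.1 s.
3. the key has turned the plug a quarter turn to its stop (value of joint plug above 1.3 rad), for 0.3 s.
At the end, for the whole second after the job is handed in: The program ends with the fingers gripping the key (over 2 N) fully in the lock (tip at least 27 mm below the keyhole mouth, within 5 mm of its axis, upright within 0.15 rad), the plug held still, turned to 1.25 rad or more (stop at 1.5), and the selector slide at its end stop (0.060 m or more) (value of joint plug above 1.25 rad and value of joint selector above 0.06 m and z of key in the frame of keyhole below -0.027 m and horizontal distance between key and keyhole below 0.005 m and angle between key's own z axis and vertical below 0.15 rad and contact force between the fingers and key above 2 N and angular speed of key below 0.5 rad/s); the arm keeps its last pose, push and grip.
It fails at once if another key is disturbed (distance of any of hoop_key, tee_key from where it was at the start of the episode above 0.02 m).
It fails at once if a bystander is disturbed (distance of any of farthing, jar_lid, cup_weights, loupe from where it was at the start of the episode above 0.02 m).
It fails at once if the crank is turned (value of joint crank above 0.3 rad or value of joint crank below -0.3 rad).
It also fails if it takes over 61 s, if anything falls off the work surface, if the arm or the gripper's body presses on something with over 40 N, if the wrist force passes 120 N, or if a joint passes its speed limit or range.

## Robot

A 6-joint arm with a two-finger parallel gripper is mounted at the origin on the work surface. World frame = base frame: x ahead of the robot, y to its left, z up, the work surface at z = 0. Lengths are in mm, angles in rad, forces in N, time in s.
With the tool pointing down it reaches from about 400 to 925 mm from the base axis. Payload 12.5 kg.
Tool frame: the origin (TCP) lies on the mounting face of the last link; the fingertips stand 190 mm ahead of it and the grasp point (between the pads) lies 171 mm ahead of it (env.tcp_to_tips is the distance from the TCP to the fingertips, in mm); x points along the fingers, y is the direction in which the jaws open and shut, and the axes are right-handed (so a half turn about x gives the same grasp; the last joint's range is limited). The gripper opens to 95 mm and grips with 3 to 60 N. Pads are 20 mm wide; open, the fingers measure 119 mm over their backs; the gripper's body (75 mm by 180 mm) begins 59 mm behind the grasp point.
Start: joints at [-1.259, 0.491, 1.559, -0, 1.092, -0.106], TCP at [253.613, -571.232, 404.761] pointing down, gripper open.
Joint ranges: [-3.1, 3.1], [-0.84, 2.19], [0.05, 2.79], [-1.13, 4.28], [0.06, 2.93], [-2.69, 2.69]. Speed limits (rad/s): [2.22, 2.22, 2.79, 3.14, 3.14, 3.14].

## Interface

Orientations are given as [roll, pitch, yaw] about the fixed x, y, z axes, in that order (R = Rz(yaw) Ry(pitch) Rx(roll)).
In Python, from cell import monitor, cams, job, env gives the robot as it stands. The module is installed in compiled form; this text tells all that it offers.
- The arm moves only by the tool apply_moves, never from a script. Its argument "series" is a list of rows, each a list of 3 entries, a list of its own where there are three numbers: the closure, from -1 (fully open) to 1 (shut), so that 0 is half open, then the shift along the tool's x, y, z in cm, then the turn about the tool's x in rad. A call has 1 to 20 rows; each row is the pose to reach, as a shift and turn from the pose commanded when the call began, along the tool's axes at that moment; what a row does not reach only later rows make up. A row lasts 1/8 s, in which the tool goes at most 62.5 mm and 10.7 degrees, less where a joint would pass 70% of its speed; a pose out of reach is approached as far as the arm can. A call with a gripper value outside its range is refused whole. The fingers move at their own pace and stop on an object; the grip force is fixed at half the most. Time passes only in rows, so rows that repeat a pose let the fingers close. It gives the time, the measured TCP pose, the force and the opening at its end, in the units of the state.
- monitor.state(): the state, without advancing time (a new reading comes with each control period).
- cams.read_camera(name): name is "side" or "top"; returns a dict with "image" (400x640x3 uint8, red, green, blue), "fx", "fy", "cx", "cy" (pixels), "position" and "orientation" of the camera in the world. Camera axes: x right, y down, z forward; pixel columns grow to the right and rows downward; lengths in mm; the calibration is good to about 2 mm. A picture is of the moment at which its call begins. There is no depth.
- job.job_done(): hands the job in, once; it reports no verdict.
The state is a dict: "t": time; "joints": joint angles; "qvel": joint speeds; "tau": joint torques, N m; "eef_pos": TCP position; "tcp_rot": TCP orientation; "ft_force": force on the tool from outside, world axes, zero at the start; "moment": the same for the moment, N m; "opening": opening from 0.0 (shut) to 1.0 (fully open).
Only numpy, scipy, OpenCV 4.12 (cv2) and the standard library are available. Lean on these libraries where they do the work, as an engineer would, in place of code of your own. Each camera call takes 0.05 s, during which the arm holds its last target. There are 200 camera calls.

## Working session

There is one attempt and no reset: what is moved stays moved. The work goes in short steps, Python scripts to look and compute and a tool call to move; the robot and the scene stay as the last step left them, time stands still between calls to the robot, and variables do not carry over. Pictures are saved under pics/ and viewed, about 8 in all and at most 12, crops included, and the job is handed in when it is done.

Besides the shell and the picture viewer there is one more tool, called after "Request:" as name(argument=value, ...), one argument or row to a line, values as JSON. apply_moves: Moves the arm, as the interface text tells. Its arguments: {"type":"object","properties":{"series":{"type":"array"}},"required":["series"]}

```bash
mkdir -p pics
python3 - <<'E'
from cell import monitor,cams,env
import cv2,pickle
for n in("top","side"):
    c=cams.read_camera(n);cv2.imwrite(f"pics/{n}0.png",c["image"][:,:,::-1]);print(n,{k:v for k,v in c.items() if k!="image"})
    pickle.dump(c,open(n+".pkl","wb"))
print(monitor.state(),env.tcp_to_tips)
E
```

```text
top {'fx': 382.22111500348086, 'fy': 382.22111500348086, 'cx': 319.01903639916446, 'cy': 197.72398356032554, 'position': array([ 367.47944729,  -38.05237073, 1022.34480312]), 'orientation': array([-2.93531836e+00,  2.55946816e-03, -1.60906763e+00])}
side {'fx': 436.01187427020614, 'fy': 436.01187427020614, 'cx': 315.4652841355475, 'cy': 203.65746700420232, 'position': array([ 17.37122531, 777.64130216, 789.12578037]), 'orientation': array([-2.19338386, -0.01591216, -2.55004196])}
{'t': 0.1, 'joints': array([-1.25861135e+00,  4.91509529e-01,  1.55936829e+00, -7.23825237e-06,
        1.09166495e+00, -1.05591434e-01]), 'qvel': array([ 0.00128992, -0.00029128, -0.0020474 ,  0.00064763, -0.00085486,
       -0.00110561]), 'tau': array([ 4.09395027e-03, -6.13624835e+01, -2.58604789e+01,  6.94909715e-02,
        4.70859243e-02, -6.43659291e-05]), 'eef_pos': array([ 253.60107875, -571.21981838,  404.22068508]), 'tcp_rot': array([-1.66963077,  1.56984619,  1.88974164]), 'ft_force': array([ 0.16304628,  0.20665953, -0.12197032]), 'moment': array([-0.00640611,  0.0327974 , -0.03862957]), 'opening': 1.0022038031797547} 190.1
```

View pics/top0.png

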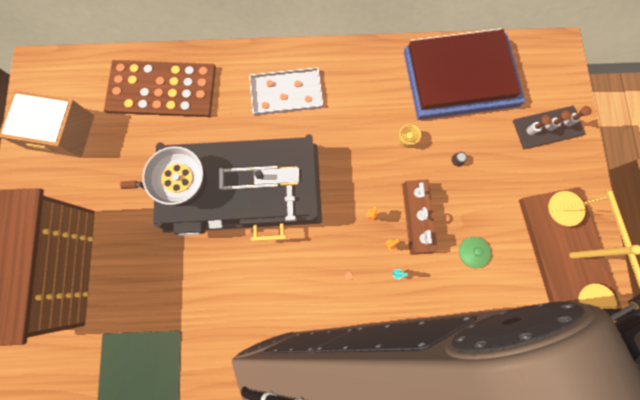

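View pics/side0.png

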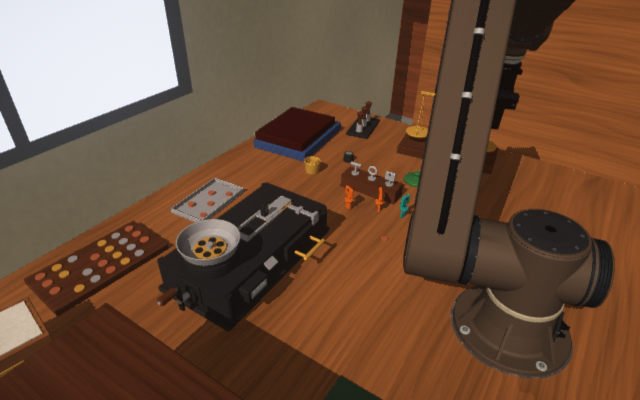

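Top view: counter at about (235,185), hopper at (173,177), key block at (420,217) with three keys. The side view shows the far, middle and near keys at about (355,168), (372,173) and (390,179). I'll enlarge these areas.

Run:
```python
import cv2,numpy as np
t=cv2.imread("pics/top0.png");s=cv2.imread("pics/side0.png")
def crop(im,x,y,w,h,k):
    c=cv2.resize(im[y:y+h,x:x+w],None,fx=k,fy=k,interpolation=cv2.INTER_CUBIC)
    for i in range(0,w,10):
        cv2.line(c,(i*k,0),(i*k,6),(0,255,0),1)
        if i%20==0: cv2.putText(c,str(x+i),(i*k,18),0,.4,(0,255,0),1)
    for i in range(0,h,10):
        cv2.line(c,(0,i*k),(6,i*k),(0,255,0),1)
        if i%20==0: cv2.putText(c,str(y+i),(8,i*k+4),0,.4,(0,255,0),1)
    return c
a=crop(t,210,130,120,100,5);b=crop(t,400,170,40,100,5)
cv2.imwrite("pics/c1.png",np.hstack([a,b]))
a=crop(s,240,180,100,75,6);b=crop(s,340,150,70,50,8)
w=max(a.shape[1],b.shape[1]);cv2.imwrite("pics/c2.png",np.hstack([crop(s,240,180,95,80,4),crop(s,340,150,70,80,6)]))
```

```text
Traceback (most recent call last):
ValueError: all the input array dimensions except for the concatenation axis must match exactly, but along dimension 0, the array at index 0 has size 320 and the array at index 1 has size 480
```

View pics/c1.png

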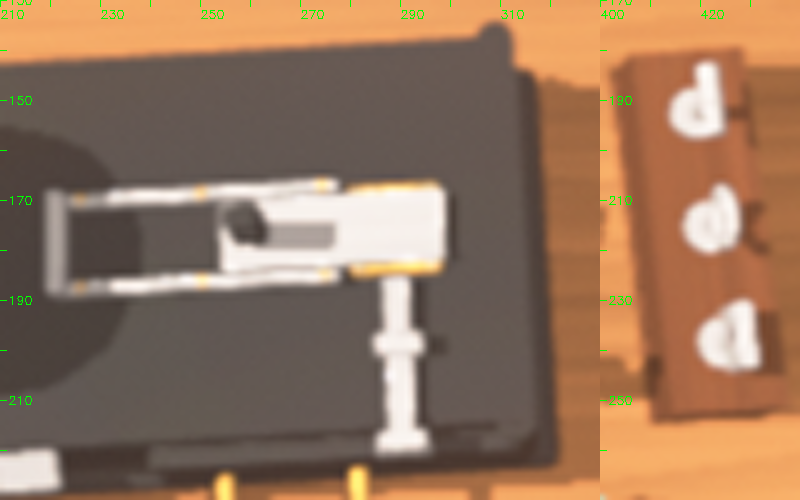

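Top crop: the brass plate spans columns 278–297 and rows 167–184.5, so the keyhole is near (287.5,175.5). The grip top is near (258,173). The keys are at rows ~190, 215 and 240, and the collars hide the bow shapes. I'll check the side crop to tell them apart.

```bash
cat > h.py <<'E'
import cv2,numpy as np,pickle
from scipy.spatial.transform import Rotation as R
def crop(im,x,y,w,h,k):
    c=cv2.resize(im[y:y+h,x:x+w],None,fx=k,fy=k,interpolation=cv2.INTER_CUBIC)
    for i in range(0,w,10):
        cv2.line(c,(i*k,0),(i*k,6),(0,255,0),1)
        if i%20==0: cv2.putText(c,str(x+i),(i*k,18),0,.4,(0,255,0),1)
    for i in range(0,h,10):
        cv2.line(c,(0,i*k),(6,i*k),(0,255,0),1)
        if i%20==0: cv2.putText(c,str(y+i),(8,i*k+4),0,.4,(0,255,0),1)
    return c
C={n:pickle.load(open(n+".pkl","rb")) for n in("top","side")}
def ray(n,u,v):
    c=C[n];d=np.array([(u-c["cx"])/c["fx"],(v-c["cy"])/c["fy"],1])
    return c["position"],R.from_euler("xyz",c["orientation"]).apply(d)
def onz(n,u,v,z):
    p,d=ray(n,u,v);return p+d*(z-p[2])/d[2]
def proj(n,P):
    c=C[n];q=R.from_euler("xyz",c["orientation"]).inv().apply(np.atleast_2d(P)-c["position"])
    return np.c_[c["fx"]*q[:,0]/q[:,2]+c["cx"],c["fy"]*q[:,1]/q[:,2]+c["cy"]]
E
python3 - <<'E'
from h import *
s=cv2.imread("pics/side0.png")
cv2.imwrite("pics/c2.png",np.hstack([crop(s,240,185,90,75,5),crop(s,340,150,70,75,5)]))
for a in [("brass",287.7,175.5,103),("rimc",174,176.5,166),("grip",257,172,143),("k1",422,186,75),("k2",424,211,75),("k3",429,234,75),("blkTL",402,184,45),("TR",428,180,45),("BL",410,254,45),("BR",435,252,45),("rail1a",222,169,108),("rail1b",276,167,108),("rail2a",222,187.5,108),("rail2b",276,185,108)]: print(a[0],onz("top",*a[1:]).round(1))
E
```

```text
brass [619.3  32.6 103. ]
rimc [609.9 291.3 166. ]
grip [619.8 102.6 143. ]
k1 [ 586.  -306.5   75. ]
k2 [ 521.4 -305.4   75. ]
k3 [ 463.2 -312.4   75. ]
blkTL [ 600.3 -262.9   45. ]
TR [ 608.5 -332.3   45. ]
BL [ 417.5 -268.1   45. ]
BR [ 420.1 -331.8   45. ]
rail1a [641.  195.1 108. ]
rail1b [640.9  60.9 108. ]
rail2a [593.7 194.4 108. ]
rail2b [594.8  61.6 108. ]
```

View pics/c2.png

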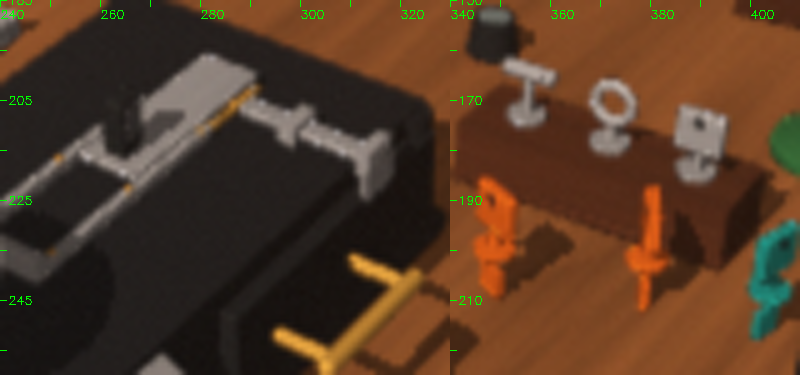

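Side crop: the solid rectangular bow is the nearest key, centred at (390,176). The hoop is in the middle and the tee is farthest. Next: tool axes and a fit of the key and counter.

```bash
cat >> h.py <<'E'
from scipy.optimize import least_squares
def tri(obs):  # list of (cam,u,v,z): common x,y
    f=lambda p:np.concatenate([proj(n,[p[0],p[1],z])[0]-[u,v] for n,u,v,z in obs])
    r=least_squares(f,[550,0]);return r.x.round(1),r.fun.round(1)
def st():
    from cell import monitor
    s=monitor.state();M=R.from_euler("xyz",s["tcp_rot"]).as_matrix()
    print("t",round(s["t"],2),"tcp",s["eef_pos"].round(1),"F",s["ft_force"].round(1),"M",s["moment"].round(2),"op",round(s["opening"],3),"j",s["joints"].round(2))
    print("axes x,y,z rows:",M.T.round(3).tolist());return s,M
E
python3 - <<'E'
from h import *
st()
print("key",tri([("side",390.1,175.9,75),("side",389,184.4,48),("top",430.3,237,89),("top",425.5,240,49)]))
print("grip",tri([("side",264,204,143),("top",257.5,172.5,143)]))
print("brass top",onz("top",288.9,175.7,103),"side plate end mid",onz("side",287,198,108))
print("blk front edge/ends", [onz("top",*p,45).round(0).tolist() for p in((402.5,184),(428.5,180),(410.5,254),(436,252))])
print("orange top",onz("top",372,213,60),onz("top",392,243,60))
E
```

```text
t 0.1 tcp [ 253.6 -571.2  404.2] F [ 0.2  0.2 -0.1] M [-0.01  0.03 -0.04] op 1.002 j [-1.26  0.49  1.56 -0.    1.09 -0.11]
axes x,y,z rows: [[-0.0, 0.001, -1.0], [0.406, -0.914, -0.001], [-0.914, -0.406, -0.0]]
key (array([ 453.6, -309.5]), array([ 0.6,  0.3,  0.7, -0.8, -0.5,  0.3, -0.1, -1.1]))
grip (array([617.7, 101. ]), array([-0.4, -0.1,  0.2,  0.3]))
brass top [618.64862879  29.67287063 103.        ] side plate end mid [615.72118972   6.58780172 108.        ]
blk front edge/ends [[600.0, -264.0, 45.0], [608.0, -334.0, 45.0], [417.0, -269.0, 45.0], [420.0, -334.0, 45.0]]
orange top [ 523.78710291 -176.77649807   60.        ] [ 445.7274635  -221.81808035   60.        ]
```

Request:
apply_moves(
  series=[
    [1, [1.4, -43.35, -59.15], -2.724],
    [1, [1.4, -43.35, -59.15], -2.724],
    [1, [1.4, -43.35, -59.15], -2.724],
    [1, [1.4, -43.35, -59.15], -2.724],
    [1, [1.4, -43.35, -59.15], -2.724],
    [1, [1.4, -43.35, -59.15], -2.724],
    [1, [1.4, -43.35, -59.15], -2.724],
    [1, [1.4, -43.35, -59.15], -2.724],
    [1, [1.4, -43.35, -59.15], -2.724],
    [1, [1.4, -43.35, -59.15], -2.724],
    [1, [1.4, -43.35, -59.15], -2.724],
    [1, [1.4, -43.35, -59.15], -2.724],
    [1, [1.4, -43.35, -59.15], -2.724],
    [1, [1.4, -43.35, -59.15], -2.724],
    [1, [1.4, -43.35, -59.15], -2.724],
    [1, [1.4, -43.35, -59.15], -2.724],
    [1, [1.4, -43.35, -59.15], -2.724],
    [1, [1.4, -43.35, -59.15], -2.724],
  ],
)

```text
t: 2.35
eef_pos: [618.3, 64.9, 390.7]
tcp_rot: [-2.48, 1.571, -2.481]
ft_force: [0.2, -0.3, 0.0]
opening: 0.001
```

```bash
python3 -c "
from h import *
st()"
```

```text
t 2.35 tcp [618.3  64.9 390.7] F [ 0.2 -0.3  0. ] M [ 0.1  -0.13  0.02] op 0.001 j [-0.    0.5   1.58 -0.    1.06 -1.57]
axes x,y,z rows: [[-0.0, -0.0, -1.0], [0.001, 1.0, -0.0], [1.0, -0.001, -0.0]]
```

Request:
apply_moves(
  series=[
    [1, [4, 0, 0], 0],
    [1, [7.8, 0, 0], 0],
    [1, [7.8, 0, 0], 0],
    [1, [7.8, 1, 0], 0],
    [1, [7.8, 2, 0], 0],
    [1, [7.8, 3, 0], 0],
    [1, [7.8, 4, 0], 0],
    [1, [7.8, 5, 0], 0],
    [1, [7.8, 5.5, 0], 0],
    [1, [7.8, 5.5, 0], 0],
  ],
)

```text
t: 3.6
eef_pos: [618.2, 120.5, 312.4]
tcp_rot: [2.583, 1.57, 2.583]
ft_force: [-0.4, -1.1, -0.2]
opening: 0.003
```

Request:
apply_moves(
  series=[
    [1, [0, 0.5, 0], 0],
    [1, [0, 1.0, 0], 0],
    [1, [0, 1.2, 0], 0],
  ],
)

```text
t: 3.98
eef_pos: [618.2, 132.2, 312.4]
tcp_rot: [-2.875, 1.57, -2.875]
ft_force: [-1.5, -3.2, -0.6]
opening: 0.005
```

Run:
```python
from h import *
from cell import cams
t=cams.read_camera("top")["image"][:,:,::-1];s=cams.read_camera("side")["image"][:,:,::-1]
cv2.imwrite("pics/m1.png",np.hstack([crop(t,210,140,100,75,4),crop(s,235,180,80,75,4)]))
st()
```

```text
t 4.08 tcp [618.2 132.2 312.5] F [ 0.2 -0.9 -0.8] M [-0.04 -0.03 -0.02] op 0.007 j [ 0.11  0.6   1.63  0.    0.91 -1.46]
axes x,y,z rows: [[-0.0, 0.0, -1.0], [-0.0, 1.0, 0.0], [1.0, 0.0, -0.0]]
```

View pics/m1.png

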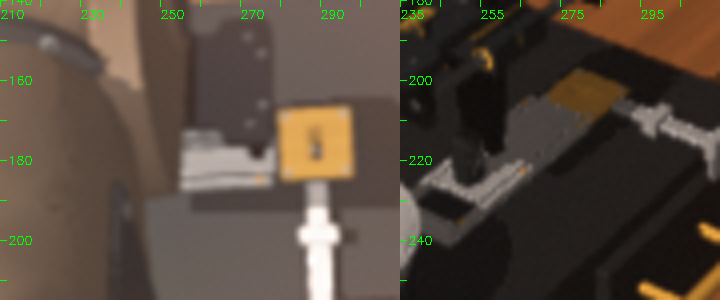

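Keyhole uncovered at top pixel about (289,175.5); the slide is still short of the stop. I'll push on.

Request:
apply_moves(
  series=[
    [1, [0, 0.3, 0], 0],
    [1, [0, 0.6, 0], 0],
    [1, [0, 0.6, 0], 0],
  ],
)

```text
t: 4.45
eef_pos: [618.4, 138.2, 312.7]
tcp_rot: [0.44, 1.57, 0.44]
ft_force: [-1.5, -1.4, -0.3]
opening: 0.002
```

Request:
apply_moves(
  series=[
    [1, [0, 0.3, 0], 0],
    [1, [0, 0.6, 0], 0],
    [1, [0, 0.6, 0], 0],
  ],
)

```text
t: 4.82
eef_pos: [618.4, 143.2, 312.7]
tcp_rot: [-1.729, 1.569, -1.728]
ft_force: [-0.9, -10.7, 0.8]
opening: 0.007
```

Request:
apply_moves(
  series=[
    [1, [0, 0, 0], 0],
    [1, [0, 0, 0], 0],
    [1, [0, -1.5, 0], 0],
    [1, [-4, -1.5, 0], 0],
    [1, [-8, -1.5, 0], 0],
    [0.4, [-8, -46, -16.5], 0],
    [0.4, [-8, -46, -16.5], 0],
    [0.4, [-8, -46, -16.5], 0],
    [0.4, [-8, -46, -16.5], 0],
    [0.4, [-8, -46, -16.5], 0],
    [0.4, [-8, -46, -16.5], 0],
    [0.4, [-8, -46, -16.5], 0],
    [0.4, [-8, -46, -16.5], 0],
    [0.4, [-8, -46, -16.5], 0],
    [0.4, [-8, -46, -16.5], 0],
    [0.4, [-8, -46, -16.5], 0],
  ],
)

```text
t: 6.82
eef_pos: [453.9, -315.1, 392.9]
tcp_rot: [-0.129, 1.57, -0.127]
ft_force: [-0.4, 0.9, 0.9]
opening: 0.303
```

Run:
```python
from h import *
from cell import cams
t=cams.read_camera("top")["image"][:,:,::-1];s=cams.read_camera("side")["image"][:,:,::-1]
cv2.imwrite("pics/m2f_t.png",t);cv2.imwrite("pics/m2f_s.png",s)
a=crop(t,265,155,45,45,8);b=crop(s,235,180,70,45,6);b=np.vstack([b,np.zeros((90,420,3),np.uint8)])
cv2.imwrite("pics/m2.png",np.vstack([np.hstack([a,b]),np.hstack([crop(s,330,120,78,48,5),crop(s,330,150,78,48,5)])]))
st()
```

```text
t 6.92 tcp [ 453.8 -315.2  392.9] F [ 0.2 -0.6 -0.5] M [ 0.09 -0.1   0.05] op 0.299 j [-0.73  0.4   1.75  0.    0.99 -2.3 ]
axes x,y,z rows: [[0.0, -0.0, -1.0], [-0.002, 1.0, -0.0], [1.0, 0.002, 0.0]]
```

View pics/m2.png

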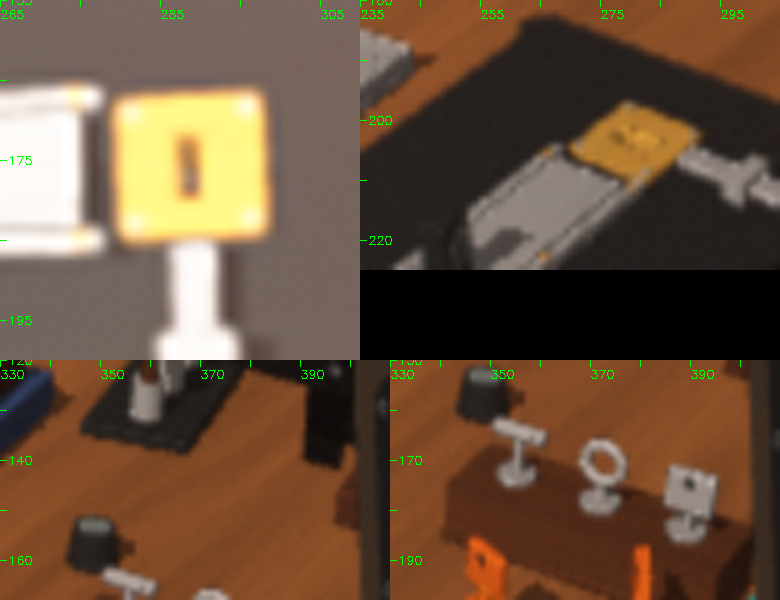

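Slide is at the stop (10.7 N felt) and the keyhole is open, centred near (288.5,175.5) top and (280.5,203) side. I'll check the key and block fit before descending.

Run:
```python
from h import *
def seg(f,box):
    im=cv2.imread(f);x,y,w,h=box;c=cv2.cvtColor(im[y:y+h,x:x+w],cv2.COLOR_BGR2HSV)
    m=cv2.inRange(c,(15,100,90),(35,255,255));n,l,s,ce=cv2.connectedComponentsWithStats(m);i=1+s[1:,4].argmax()
    cn=cv2.findContours((l==i).astype(np.uint8),0,2)[0][0];M=cv2.moments(cv2.convexHull(cn));return np.array([x+M["m10"]/M["m00"],y+M["m01"]/M["m00"]]),s[i]
tb,a=seg("pics/m2f_t.png",(270,155,40,40));sb,b=seg("pics/m2f_s.png",(262,190,35,28))
print(tb,a,sb,b)
print("top",onz("top",*tb,103).round(1),"side",onz("side",*sb,103).round(1),tri([("top",*tb,103),("side",*sb,103)]))
for o in [("side",389.7,175.5,75),("side",388.6,184,49),("top",429.9,236.6,89),("top",425.1,239.6,49)]: print(o,onz(*o).round(1))
# overlay
t=cv2.imread("pics/top0.png");s=cv2.imread("pics/side0.png");K=8
def box(cx,cy,w,d,z0,z1):return [[cx+a*w/2,cy+b*d/2,z] for z in(z0,z1) for a,b in((1,1),(1,-1),(-1,-1),(-1,1))]
def draw(n,im,x,y,w,h,k,boxes):
    c=cv2.resize(im[y:y+h,x:x+w],None,fx=k,fy=k,interpolation=cv2.INTER_CUBIC)
    for bx in boxes:
        q=((proj(n,bx)-[x,y]+.5)*k-.5).round().astype(int)
        for i in range(4):
            for e in((i,(i+1)%4),(4+i,4+(i+1)%4),(i,4+i)): cv2.line(c,tuple(map(int,q[e[0]])),tuple(map(int,q[e[1]])),(0,255,0),1)
    return c
B=[box(453.6,-309.5,32,9,61,89),box(453.6,-309.5,26,26,45,49),box(513.6,-306,190,60,0,45)]
cv2.imwrite("pics/ov.png",np.hstack([draw("top",t,398,170,48,95,6,B),draw("side",s,335,155,80,95,6,B)]))
```

```text
[288.41130604 175.48245614] [  9  11  20  20 332] [280.14367816 203.59770115] [  8   7  22  15 182]
top [619.3  30.9 103. ] side [619.4  32.6 103. ] (array([619.5,  31.4]), array([-0.2, -0.1,  0.2, -0.2]))
('side', 389.7, 175.5, 75) [ 458.  -311.7   75. ]
('side', 388.6, 184, 49) [ 454.6 -303.8   49. ]
('top', 429.9, 236.6, 89) [ 455.4 -309.9   89. ]
('top', 425.1, 239.6, 49) [ 452.  -308.6   49. ]
```

View pics/ov.png

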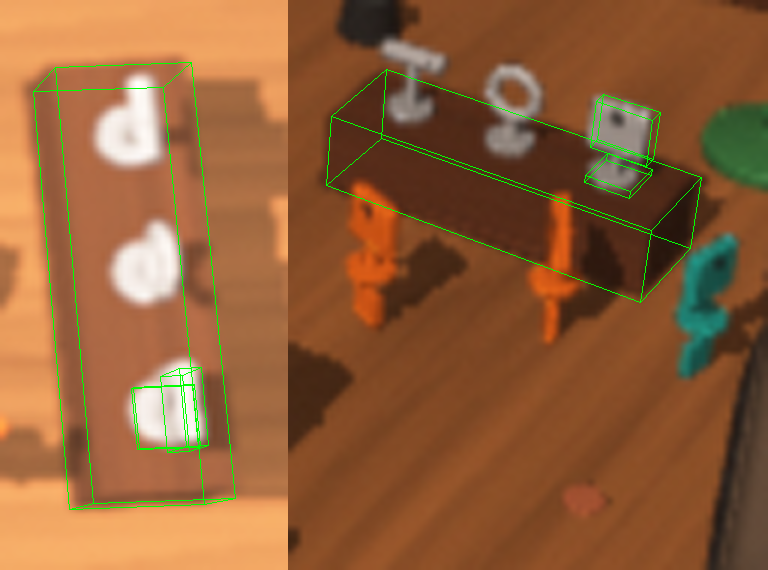

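The overlay fits: key at about x=455, y=-309 with yaw ≈ 0. Keyhole at about (619.4,31.4). Grasping.

Request:
apply_moves(
  series=[
    [0.4, [0, 0.6, 0.12], 0],
    [0.4, [5, 0.6, 0.12], 0],
    [0.4, [9, 0.6, 0.12], 0],
    [0.4, [12, 0.6, 0.12], 0],
    [0.4, [14.4, 0.6, 0.12], 0],
    [0.4, [14.4, 0.6, 0.12], 0],
    [1, [14.4, 0.6, 0.12], 0],
    [1, [14.4, 0.6, 0.12], 0],
    [1, [14.4, 0.6, 0.12], 0],
    [1, [14.4, 0.6, 0.12], 0],
  ],
)

```text
t: 8.18
eef_pos: [454.7, -310.1, 249.7]
tcp_rot: [-0.688, 1.569, -0.687]
ft_force: [-0.4, 0.9, 8.1]
opening: 0.093
```

Run:
```python
from h import *
from cell import cams
t=cams.read_camera("top")["image"][:,:,::-1];s=cams.read_camera("side")["image"][:,:,::-1]
cv2.imwrite("pics/m3.png",crop(s,335,130,90,70,8))
st()
```

```text
t 8.28 tcp [ 454.7 -310.1  249.7] F [0.3 1.1 6.8] M [ 0.4  -0.11  0.01] op 0.095 j [-0.72  0.59  1.89  0.    0.66 -2.29]
axes x,y,z rows: [[0.001, -0.001, -1.0], [-0.0, 1.0, -0.001], [1.0, 0.0, 0.001]]
```

View pics/m3.png

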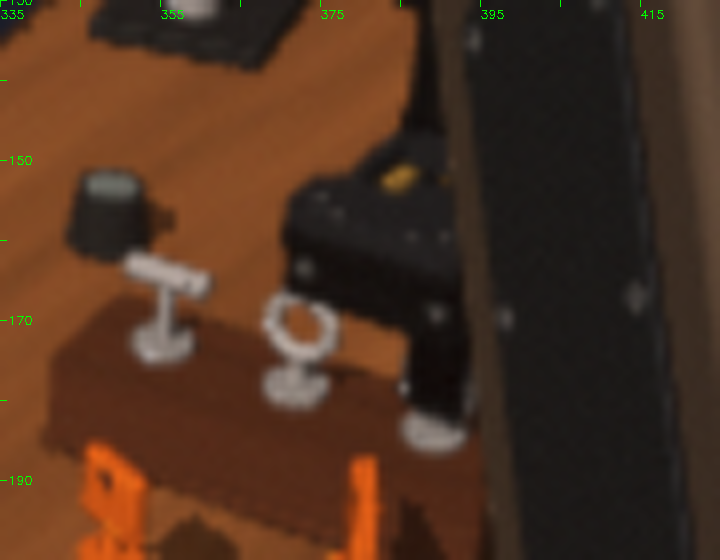

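Gripped (opening 8.9 mm against the 9 mm bow). Lift and carry over the keyhole.

Request:
apply_moves(
  series=[
    [1, [-1.5, 0, 0], 0],
    [1, [-3, 0, 0], 0],
    [1, [-5, 0, 0], 0],
    [1, [-8, 0, 0], 0],
    [1, [-12.7, 0, 0], 0],
    [1, [-12.7, 5, 2.4], 0],
    [1, [-12.7, 10, 4.8], 0],
    [1, [-12.7, 15, 7.2], 0],
    [1, [-12.7, 20, 9.7], 0],
    [1, [-12.7, 25, 12.1], 0],
    [1, [-12.7, 30, 14.5], 0],
    [1, [-12.7, 34.15, 16.47], 0],
    [1, [-12.7, 34.15, 16.47], 0],
    [1, [-10.4, 34.15, 16.47], 0],
    [1, [-10.4, 34.15, 16.47], 0],
    [1, [-10.4, 34.15, 16.47], 0],
  ],
)

```text
t: 10.28
eef_pos: [619.2, 30.8, 353.8]
tcp_rot: [-0.214, 1.57, -0.214]
ft_force: [1.5, 0.0, -0.6]
opening: 0.095
```

Run:
```python
from h import *
from cell import cams
t=cams.read_camera("top")["image"][:,:,::-1];s=cams.read_camera("side")["image"][:,:,::-1]
cv2.imwrite("pics/m4_s.png",s);cv2.imwrite("pics/m4_t.png",t)
cv2.imwrite("pics/m4.png",np.hstack([crop(s,255,150,48,68,8),crop(t,265,150,50,68,8)]))
st()
```

```text
t 10.38 tcp [619.3  31.  353.8] F [ 0.1  0.5 -0.4] M [ 0.09 -0.13  0.02] op 0.096 j [-0.06  0.54  1.63 -0.    0.98 -1.63]
axes x,y,z rows: [[0.001, -0.0, -1.0], [0.0, 1.0, -0.0], [1.0, -0.0, 0.001]]
```

View pics/m4.png

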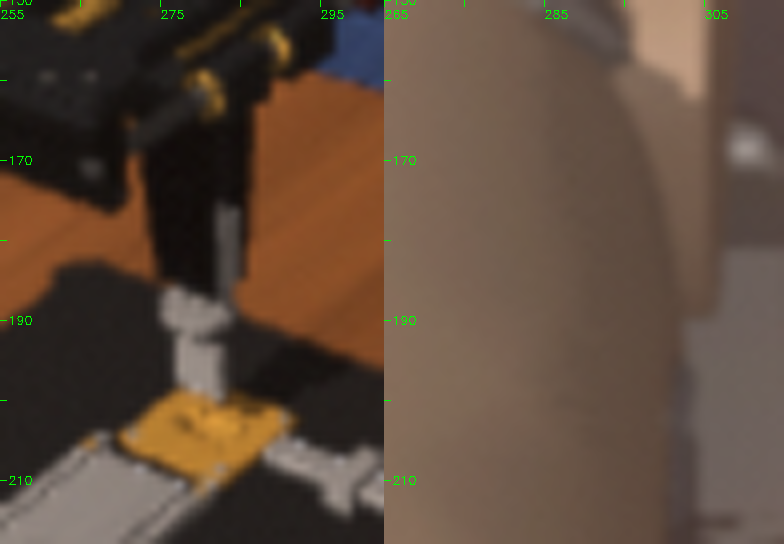

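Side view: collar at about (279.5,189), blade tip at about (280,199) above the plate; the top camera is blocked by the arm. I'll compare with the predicted model overlay.

Run:
```python
from h import *
s=cv2.imread("pics/m4_s.png");K=10;x,y,w,h=262,172,40,50
def draw(polys,im):
    for p,col in polys:
        q=((proj("side",p)-[x,y]+.5)*K-.5).round().astype(np.int32);cv2.polylines(im,[q],True,col,1)
def circ(cx,cy,r,z):
    a=np.linspace(0,2*np.pi,24);return np.c_[cx+r*np.cos(a),cy+r*np.sin(a),a*0+z]
def rect(cx,cy,w,d,z): return [[cx+a*w/2,cy+b*d/2,z] for a,b in((1,1),(1,-1),(-1,-1),(-1,1))]
kx,ky,T=619.3,31.0,117.1;G=(0,255,0)
P=[(circ(kx,ky,13,T+32),G),(circ(kx,ky,13,T+36),G),(rect(kx,ky,18,5,T+20),G),([[kx-9,ky,T+20],[kx-9,ky,T+7],[kx-5,ky,T+1],[kx,ky,T],[kx+5,ky,T+1],[kx+9,ky,T+7],[kx+9,ky,T+20]],G),(rect(kx,ky,32,9,T+76),G),
 (rect(619.4,31.4,44,44,103),(255,0,0)),(rect(619.4,31.4,21,8,103),(255,0,0))]
im=cv2.resize(s[y:y+h,x:x+w],None,fx=K,fy=K,interpolation=cv2.INTER_CUBIC);o=im.copy();draw(P,o)
cv2.imwrite("pics/ov2.png",np.hstack([im,o]))
```

```text
(no output)
```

View pics/ov2.png

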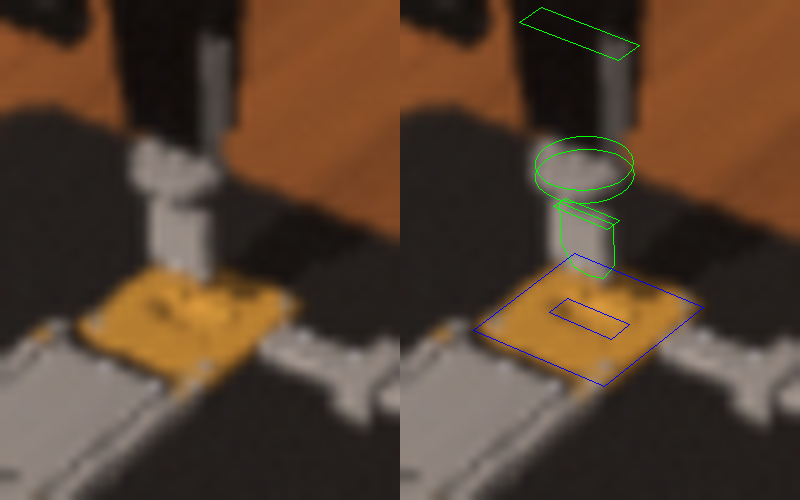

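Run:
```python
from h import *
f=lambda P:((proj("side",P)-[262,172]+.5)*10-.5).round(0).tolist()
print("fingertip",f([[x,y,163.7] for x in(609.3,629.3) for y in(35.5,47.5)]))
print("fingertip-",f([[x,y,163.7] for x in(609.3,629.3) for y in(26.5,14.5)]))
print("d px per mm x,y,z",np.diff(proj("side",[[619,31,130],[620,31,130]]),axis=0),np.diff(proj("side",[[619,31,130],[619,32,130]]),axis=0))
s=cv2.imread("pics/m4_s.png")
for v in (176,180,184,188,190,192,194,196): print(v,s[v,268:290].mean(1).round().astype(int).tolist())
```

```text
fingertip [[203.0, 149.0], [174.0, 170.0], [142.0, 125.0], [113.0, 145.0]]
fingertip- [[224.0, 133.0], [251.0, 113.0], [163.0, 109.0], [191.0, 89.0]]
d px per mm x,y,z [[-0.29845984 -0.12297712]] [[-0.23039429  0.17438915]]
176 [41, 49, 75, 83, 79, 43, 19, 16, 15, 15, 16, 12, 15, 26, 60, 64, 63, 31, 60, 81, 83, 84]
180 [84, 82, 82, 78, 75, 68, 26, 14, 15, 15, 14, 16, 15, 23, 58, 71, 63, 37, 74, 84, 89, 89]
184 [33, 36, 43, 47, 55, 63, 46, 26, 23, 21, 19, 17, 16, 23, 55, 73, 65, 54, 82, 85, 85, 85]
188 [34, 32, 32, 32, 32, 32, 45, 100, 129, 131, 127, 132, 117, 114, 114, 77, 69, 80, 84, 84, 85, 84]
190 [34, 31, 32, 33, 32, 33, 38, 75, 121, 131, 139, 136, 132, 120, 94, 73, 41, 36, 47, 54, 62, 69]
192 [33, 32, 32, 32, 33, 32, 32, 35, 56, 123, 132, 99, 86, 63, 46, 35, 32, 33, 32, 33, 32, 34]
194 [32, 31, 33, 32, 31, 33, 31, 34, 58, 134, 142, 141, 138, 133, 98, 50, 33, 32, 33, 32, 30, 24]
196 [33, 32, 32, 32, 31, 31, 33, 32, 57, 134, 143, 142, 143, 137, 90, 49, 34, 32, 31, 22, 21, 20]
```

Sub-pixel edges put the key about 2 mm to +x of the tool centre relative to the plate, so I shift -x and feel for the hole.

Request:
apply_moves(
  series=[
    [1, [0, 0.02, -0.22], 0],
    [1, [0.5, 0.02, -0.22], 0],
    [1, [1.0, 0.02, -0.22], 0],
    [1, [1.3, 0.02, -0.22], 0],
    [1, [1.5, 0.02, -0.22], 0],
    [1, [1.6, 0.02, -0.22], 0],
    [1, [1.6, 0.02, -0.22], 0],
  ],
)

```text
t: 11.25
eef_pos: [617.2, 31.5, 336.8]
tcp_rot: [-0.811, 1.57, -0.811]
ft_force: [-0.0, -3.9, -0.0]
opening: 0.093
```

Request:
apply_moves(
  series=[
    [1, [0.1, 0, 0], 0],
    [1, [0.2, 0, 0], 0],
    [1, [0.2, 0, 0], 0],
  ],
)

```text
t: 11.62
eef_pos: [617.1, 31.4, 334.7]
tcp_rot: [-1.031, 1.57, -1.031]
ft_force: [0.2, -5.3, 1.6]
opening: 0.094
```

The tip is about 5 mm into the hole and the wall pushes -y at 5 N, so I shift y by -0.7 mm and continue down.

Request:
apply_moves(
  series=[
    [1, [0, -0.07, 0], 0],
    [1, [0.2, -0.07, 0], 0],
    [1, [0.4, -0.07, 0], 0],
    [1, [0.4, -0.07, 0], 0],
  ],
)

```text
t: 12.12
eef_pos: [617.0, 31.0, 330.4]
tcp_rot: [3.086, 1.57, 3.086]
ft_force: [1.4, -2.7, -1.0]
opening: 0.093
```

Request:
apply_moves(
  series=[
    [1, [0.1, -0.04, 0], 0],
    [1, [0.3, -0.04, 0], 0],
    [1, [0.5, -0.04, 0], 0],
    [1, [0.6, -0.04, 0], 0],
    [1, [0.6, -0.04, 0], 0],
  ],
)

```text
t: 12.75
eef_pos: [617.4, 30.0, 325.5]
tcp_rot: [-0.609, 1.568, -0.608]
ft_force: [1.3, -7.6, 6.6]
opening: 0.092
```

Caught at the first pin (14 mm). Back off 2 mm, rock, push.

Request:
apply_moves(
  series=[
    [1, [-0.25, 0, 0], 0],
    [1, [-0.25, 0, 0], 0.05],
    [1, [-0.25, 0, 0], -0.05],
    [1, [-0.25, 0, 0], 0.04],
    [1, [0, 0, 0], 0],
    [1, [0.15, 0, 0], 0],
    [1, [0.25, 0, 0], 0],
    [1, [0.25, 0, 0], 0],
  ],
)

```text
t: 13.75
eef_pos: [617.3, 30.0, 322.2]
tcp_rot: [-0.858, 1.569, -0.858]
ft_force: [2.9, -7.5, -0.1]
opening: 0.093
```

Request:
apply_moves(
  series=[
    [1, [0, -0.06, 0], 0],
    [1, [0.15, -0.06, 0], 0],
    [1, [0.3, -0.06, 0], 0],
    [1, [0.3, -0.06, 0], 0],
  ],
)

```text
t: 14.25
eef_pos: [617.3, 29.7, 319.1]
tcp_rot: [-0.546, 1.569, -0.546]
ft_force: [3.4, -5.3, -0.4]
opening: 0.093
```

Request:
apply_moves(
  series=[
    [1, [0.1, -0.04, -0.04], 0],
    [1, [0.2, -0.04, -0.04], 0],
    [1, [0.3, -0.04, -0.04], 0],
    [1, [0.35, -0.04, -0.04], 0],
    [1, [0.35, -0.04, -0.04], 0],
  ],
)

```text
t: 14.88
eef_pos: [617.0, 29.8, 316.6]
tcp_rot: [0.081, 1.568, 0.081]
ft_force: [3.6, -0.9, 6.0]
opening: 0.091
```

Second pin. Same routine.

Request:
apply_moves(
  series=[
    [1, [-0.25, 0, -0.03], 0],
    [1, [-0.25, 0, -0.03], 0.05],
    [1, [-0.25, 0, -0.03], -0.05],
    [1, [-0.25, 0, -0.03], 0.04],
    [1, [0, 0, -0.03], 0],
    [1, [0.15, 0, -0.03], 0],
    [1, [0.3, 0, -0.03], 0],
    [1, [0.3, 0, -0.03], 0],
  ],
)

```text
t: 15.88
eef_pos: [616.8, 29.9, 313.0]
tcp_rot: [0.213, 1.568, 0.213]
ft_force: [6.6, 0.7, 2.6]
opening: 0.09
```

Request:
apply_moves(
  series=[
    [1, [0.1, 0, 0.09], 0],
    [1, [0.2, 0, 0.09], 0],
    [1, [0.35, 0, 0.09], 0],
    [1, [0.5, 0, 0.09], 0],
    [1, [0.55, 0, 0.09], 0],
    [1, [0.6, 0, 0.09], 0],
    [1, [0.6, 0, 0.09], 0],
  ],
)

```text
t: 16.75
eef_pos: [617.3, 29.8, 307.7]
tcp_rot: [0.199, 1.57, 0.199]
ft_force: [1.6, 2.4, 12.0]
opening: 0.089
```

Seated: depth 32 mm by encoder, Fz 12 N. Turn clockwise about the key axis, with about 2.2 mm offset compensation, easing the push a little.

Request:
apply_moves(
  series=[
    [1, [-0.05, 0, 0], 0],
    [1, [-0.05, 0.03, 0], 0.15],
    [1, [-0.05, 0.07, 0.01], 0.3],
    [1, [-0.05, 0.1, 0.02], 0.45],
    [1, [-0.05, 0.12, 0.04], 0.6],
    [1, [-0.05, 0.15, 0.06], 0.75],
    [1, [-0.05, 0.15, 0.06], 0.75],
  ],
)

```text
t: 17.62
eef_pos: [617.9, 31.0, 307.7]
tcp_rot: [0.391, 1.57, -0.36]
ft_force: [2.9, 0.6, 7.9]
opening: 0.092
```

```bash
python3 -c "
from h import *
st()"
```

```text
t 17.62 tcp [617.9  31.  307.7] F [2.9 0.6 7.9] M [ 0.14 -0.87  0.01] op 0.092 j [-0.06  0.59  1.67 -0.    0.88 -0.88]
axes x,y,z rows: [[0.001, -0.0, -1.0], [0.683, 0.73, 0.0], [0.73, -0.683, 0.001]]
```

Request:
apply_moves(
  series=[
    [1, [0, 0.03, 0], 0.15],
    [1, [0, 0.07, 0.01], 0.3],
    [1, [0, 0.1, 0.02], 0.45],
    [1, [0, 0.12, 0.04], 0.6],
    [1, [0, 0.15, 0.06], 0.75],
    [1, [0, 0.165, 0.075], 0.83],
    [1, [0, 0.165, 0.075], 0.85],
    [1, [0, 0.165, 0.075], 0.85],
  ],
)

```text
t: 18.62
eef_pos: [619.8, 31.6, 307.7]
tcp_rot: [1.081, 1.569, -0.518]
ft_force: [5.9, 0.1, 6.7]
opening: 0.094
```

Run:
```python
from h import *
from cell import cams
s=cams.read_camera("side")["image"][:,:,::-1]
cv2.imwrite("pics/m5.png",crop(s,235,150,80,70,8))
st()
```

```text
t 18.68 tcp [619.8  31.6 307.7] F [ 5.4 -0.1  8.4] M [-0.08 -0.79  0.48] op 0.09 j [-0.06  0.59  1.67 -0.    0.88 -0.03]
axes x,y,z rows: [[0.001, -0.001, -1.0], [1.0, -0.028, 0.001], [-0.028, -1.0, 0.001]]
```

View pics/m5.png

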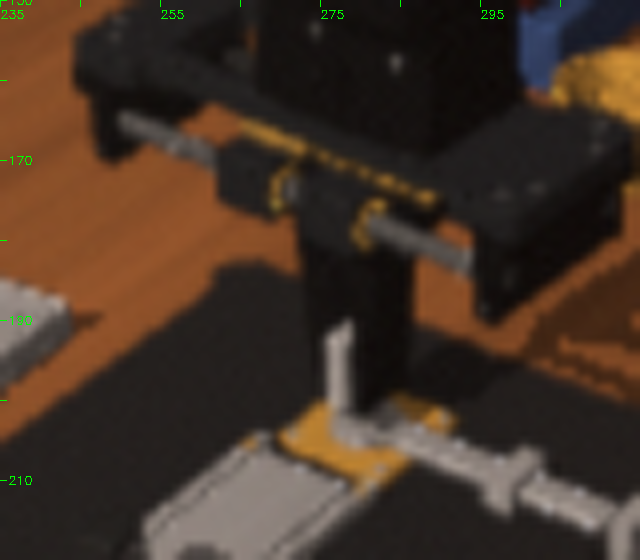

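Collar is on the plate, the bow is turned edge-on at (277,195), and the z moment is 0.48 N m against the 0.11 N m spring, so the plug is at its stop. Hold, then hand in.

Request:
apply_moves(
  series=[
    [1, [0, 0, 0], 0],
    [1, [0, 0, 0], 0],
    [1, [0, 0, 0], 0],
    [1, [0, 0, 0], 0],
  ],
)

```text
t: 19.18
eef_pos: [619.8, 31.6, 307.7]
tcp_rot: [1.053, 1.569, -0.546]
ft_force: [5.4, -1.0, 8.5]
opening: 0.093
```

```bash
python3 -c "
from h import *
st()
from cell import job
print(job.job_done())
st()"
```

```text
t 19.18 tcp [619.8  31.6 307.7] F [ 5.4 -1.   8.5] M [-0.08 -0.83  0.49] op 0.093 j [-0.06  0.59  1.67 -0.    0.88 -0.03]
axes x,y,z rows: [[0.001, -0.001, -1.0], [1.0, -0.028, 0.001], [-0.028, -1.0, 0.001]]
the job is handed in; nothing more can be done
None
the job is handed in; nothing more can be done
```

The drawer lock is turned to its stop and the arm is still gripping the key. The job was handed in at 19.2 s and, as expected, reported no verdict.

- **Selector:** I pushed the grip to its end stop, felt as 10.7 N. The last picture shows the plate still clear of the keyhole.
- **Key:** I took the rectangular-bow key (8.9 mm opening on a 9 mm bow). It passed both pins by backing off, rocking and pushing again. It then seated on its collar about 32 mm deep, by arm position, with 12 N of upward force.
- **Turn:** I turned the tool 1.6 rad clockwise. A steady 0.49 N m against the tool, well above the 0.11 N m spring, shows the plug is at its stop.

The joint values were not read directly; these results come from forces, arm position and the side camera. The top camera was blocked at the lock. A side force of about 5 N remained at the end, and the first position estimates were off: the key sat about 2 mm off the grip centre along x, and the keyhole estimate was 1–2 mm out along y. I corrected both by camera and by feel. None of my moves went near the crank, the other keys or the bystanders, but I did not check them in a final picture.

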